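# Close and lock the pressure cooker

## Task

Close the pressure cooker: take its lid off the chopping board by the black knob and seat it on the pot with its two lugs between the ears at the handles. Then, with both release tabs of the knob kept pinched, press the lid down on its seal and turn the knob clockwise to its stop, and let go so that the tabs spring out again and the lid stays locked on. Pinch and press only as hard as needed, do not force the knob if it binds (the lid is then not pressed down far enough), keep the lid level, set it down without banging it, and leave everything else on the table where it is.

Things in the scene. Friction and masses are not known exactly. Their poses are not given: they have to be found in the camera images.
- pot: Open steel pot of the pressure cooker, heavy, does not move; 225 mm across, 140 mm tall. Origin at the centre of its underside, z up. Black side handles at its +y and -y (reaching 161 mm out, 115 mm high); above each stand two upright steel ears with a clear gap of 21 mm between them (along x), 122 to 135 mm out from the axis, rising 6 mm above the rim.
- pot_rim (a point): Centre of the pot's mouth at the nominal height of the rim's top, 140 mm above the table; axes as the pot's. Pots of this set differ: the true rim stands up to 2.5 mm higher or lower than this point, unmeasured, so find the seat by feel. The mouth is 220 mm wide; the rim is a flange 236 mm across and 4 mm thick.
- board: White plastic chopping board, 280 x 280 x 15 mm, fixed; origin at the centre of its underside. The lid lies on it.
- lid: Loose steel lid of the cooker, about 0.75 kg, 236 mm across (270 mm over jaws and lugs). Origin at the centre of its flat underside, z up: the foot of a bevelled plug, 214 mm across, that enters the pot's mouth with 3 mm play all round. The lid fits either way round (yaw equal to the pot's, or half a turn from it). A valve 22 mm across stands 46 mm high at x -30, y 68 mm.
- lid_lug (a point): Centre of the round lug at the lid's +y edge (127.5 mm out; its twin is at -y), 7 mm above the lid's underside; lid's axes. The lug is 15 mm across with a tapered foot, its tip 1 mm above the underside. It must go down between the two ears of a handle, 3 mm play to each side.
- lid_seal (a point): Middle of the lower face of the springy black seal under the lid's edge, 7 mm above the lid's underside (a point fixed to the lid); it lands on the pot's rim and carries the lid nearly unsquashed. A push of 10 N besides the lid's weight squashes it by 3.5 mm, 12 N fully (4 mm, then it is hard). Locked and let go, it stays squashed by about 3.5 mm.
- lid_jaw (a point): Tip of the jaw at the lid's +x edge (its twin is at -x) when open, 123 mm from the axis, upper face 6.5 mm above the lid's underside; a point fixed to the lid. Turning the knob draws both jaws 10 mm inward, under the rim's flange, but only while the seal is squashed by about 3.5 mm or more; else they hit the flange's edge and the knob stops short.
- knob_grip (a point): Centre of the black knob on the lid's axis, 54 mm above the lid's underside, half-way between the release tabs; axes of the knob. The knob is 58 mm (x) by 36 mm, its top 71 mm above the underside. Tabs: upright paddles at its +y and -y, 26 mm wide, 36 to 68 mm above the underside, outer faces 60 mm apart. Below them is a metal collar 69 mm across, top at 32 mm: keep fingertips above.
- lock_knob (a joint): Turn of the knob on the lid: 0 open (start), grows clockwise seen from above, 1.047 rad at its stop (locked). Knob yaw = lid yaw + 1.047 when open, = lid yaw when locked (tabs then in line with the lugs). With the tabs out it has only a few hundredths of a radian of play. With both tabs pinched in it takes about 0.1 N m, a little more as the jaws draw under the flange.
- tab_a (a joint): Inward travel of the release tab on the knob's +y side: about 0 when out, 0.005 m when pushed fully in. A spring pushes it out with 4 N when out and 8 N when fully in; the knob is free to turn while both tabs are in by more than 3.5 mm. Let go at either end of the turn it springs out into a notch; in between it cannot come out.
- tab_b (a joint): The same for the tab on the knob's -y side.
- ladle: Bystander: steel ladle lying between pot and board, 290 mm long.
- jar: Bystander: brown sauce jar, 60 mm across, 85 mm tall.
- bowl: Bystander: white bowl, 124 mm across.
- pepper_mill: Bystander: dark wooden pepper mill, 142 mm tall.
- tongs: Bystander: steel tongs, 240 mm long.
- steel_cup: Bystander: steel cup, 76 mm across, 85 mm tall.

How it is judged:
By the outcome, as a careful person would: the job done as asked, in the order asked, and still so for the second after the job is handed in, with the robot touching nothing.
It also fails if it takes over 72 s, if anything falls off the work surface, if the arm or the gripper's body presses on something with over 40 N, if the wrist force passes 120 N, or if a joint passes its speed limit or range.

## Robot

A 6-joint arm with a two-finger parallel gripper is mounted at the origin on the work surface. World frame = base frame: x ahead of the robot, y to its left, z up, the work surface at z = 0. Lengths are in mm, angles in rad, forces in N, time in s.
With the tool pointing down it reaches from about 325 to 875 mm from the base axis. Payload 4.4 kg.
Tool frame: the origin (TCP) lies at the very end of the fingers, on their centre line; the grasp point (between the pads) lies arm.grasp_offset behind it (arm.grasp_offset is the distance from the TCP to the grasp point, in mm); z points along the fingers, y is the line along which they close (so a half turn about z gives the same grasp; the last joint's range is limited). The gripper opens to 85 mm and grips with 20 to 120 N. Pads are 22 mm wide; open, the fingers measure 114 mm over their backs; the gripper's body (76 mm by 85 mm) begins 54 mm behind the grasp point. The pads swing forward as they close: fully open they stand 13 mm farther back than shut.
Start: joints at [-1.387, 0.207, 1.542, -0, 1.393, -0.15], TCP at [188.378, -543.269, 231.282] pointing down, gripper open.
Joint ranges: [-2.73, 2.73], [-0.86, 2.22], [0.23, 2.46], [-1.11, 4.25], [0.08, 2.63], [-2.82, 2.82]. Speed limits (rad/s): [2.79, 2.79, 3.14, 3.14, 3.14, 3.14].

## Interface

Orientations are given as a unit quaternion [x, y, z, w].
In Python, from plant import arm gives the robot as it stands. The module is installed in compiled form; this text tells all that it offers.
- The arm moves only by the tool step_arm, never from a script. Its argument "commands" is a list of rows, each an object of numbers: "tx", "ty", "tz": the shift along the tool's x, y, z in m; "ax", "ay", "az": the turn, a rotation vector about the tool's x, y, z in rad. A call has 1 to 12 rows; each row shifts and turns the commanded pose from where the row before left it, along the tool's axes as they then stand; what a row does not reach is not made up. A row lasts 1/8 s, in which the tool goes at most 62.5 mm and 10.7 degrees, less where a joint would pass 70% of its speed; a pose out of reach is approached as far as the arm can. A call with a gripper value outside its range is refused whole. "claw" is the opening in per cent of the stroke, from 0 (shut) to 100 (fully open), set as the call begins (left out, the last holds). The fingers move at their own pace and stop on an object; "force" is the grip in N (left out, the last holds). Time passes only in rows, so rows that do not move let the fingers close. It gives the time, the measured TCP pose, the force and the opening at its end, in the units of the state.
- arm.get_state(): the state, without advancing time (a new reading comes with each control period).
- arm.read_camera(name): name is "scene" or "side" or "wrist"; returns the picture (420x560x3 uint8, blue, green, red); there is no depth.
- arm.calibration(name): a dict with "vertical_fov" (degrees; the focal length in pixels is half the picture's height over the tangent of half this angle, whatever the lens; pixels are square), "cx", "cy" (the principal point, pixels), "origin" and "orientation" of the camera in the world. Camera axes: x right, y down, z forward; pixel columns grow to the right and rows downward; lengths in mm; the calibration is good to about 2 mm. A picture is of the moment at which its call begins: read the wrist's pose just before it. calibration takes no time and is no camera call; for the wrist camera it gives the pose at the moment of the call.
- arm.hand_in(): hands the job in, once; it reports no verdict.
The state is a dict: "time": time; "joints": joint angles; "qd": joint speeds; "effort": joint torques, N m; "tcp_pos": TCP position; "ee_rot": TCP orientation; "ft_force": force on the tool from outside, world axes, zero at the start; "wrist_torque": the same for the moment, N m; "width": opening from 0.0 (shut) to 1.0 (fully open).
Only numpy, scipy, OpenCV 4.12 (cv2) and the standard library are available. Lean on these libraries where they do the work, as an engineer would, in place of code of your own. Each camera call takes 0.05 s, during which the arm holds its last target. There are 200 camera calls.

## Working session

There is one attempt and no reset: what is moved stays moved. The work goes in short steps, Python scripts to look and compute and a tool call to move; the robot and the scene stay as the last step left them, time stands still between calls to the robot, and variables do not carry over. Pictures are saved under pics/ and viewed, on a budget of 10 in all, crops included, one or two more only if the job needs it, and the job is handed in when it is done.

Besides the shell and the picture viewer there is one more tool, called after ">>>" by a JSON object that holds its "api" and its "payload", one argument or row to a line. step_arm: Moves the arm, as the interface text tells. Its arguments: {"type":"object","properties":{"commands":{"type":"array","items":{"type":"object","properties":{"tx":{"type":"number"},"ty":{"type":"number"},"tz":{"type":"number"},"ax":{"type":"number"},"ay":{"type":"number"},"az":{"type":"number"}}}},"claw":{"type":"number"},"force":{"type":"number"}},"required":["commands"]}

```bash
mkdir -p pics
cat > h.py <<'E'
import numpy as np, cv2
from plant import arm
from scipy.spatial.transform import Rotation as R
def cal(n):
    c=arm.calibration(n); return c
def ray(c,u,v,h=420):
    f=h/2/np.tan(np.radians(c['vertical_fov'])/2)
    d=R.from_quat(c['orientation']).apply([(u-c['cx'])/f,(v-c['cy'])/f,1]); return np.array(c['origin']),d
def atz(c,u,v,z):
    o,d=ray(c,u,v); return o+d*(z-o[2])/d[2]
def proj(c,p,h=420):
    f=h/2/np.tan(np.radians(c['vertical_fov'])/2)
    q=R.from_quat(c['orientation']).inv().apply(np.array(p,float)-np.array(c['origin']))
    return np.c_[c['cx']+f*q[...,0]/q[...,2],c['cy']+f*q[...,1]/q[...,2]]
E
python3 - <<'E'
from h import *
a=arm.read_camera('scene');b=arm.read_camera('side')
cv2.imwrite('pics/scene.png',a);cv2.imwrite('pics/side.png',b)
for n in('scene','side','wrist'):print(n,arm.calibration(n))
print(arm.get_state(),arm.grasp_offset)
cv2.imwrite('pics/scene2.png',cv2.resize(a,(800,600),interpolation=cv2.INTER_CUBIC))
cv2.imwrite('pics/side2.png',cv2.resize(b,(800,600),interpolation=cv2.INTER_CUBIC))
E
```

```text
scene {'vertical_fov': 57.674134017467246, 'cx': 275.04235223379993, 'cy': 212.71096805271821, 'origin': array([1207.86460905, -547.88199984,  706.57261676]), 'orientation': array([ 0.79911403,  0.36713323, -0.20199973, -0.43107548])}
side {'vertical_fov': 57.23441201305498, 'cx': 278.3168969822596, 'cy': 211.67144276411094, 'origin': array([109.22849646, 684.86677707, 692.39189253]), 'orientation': array([-0.24470673,  0.86190018, -0.42478276,  0.12963914])}
wrist {'vertical_fov': 60.83662917840233, 'cx': 279.83823697137547, 'cy': 208.0209983387119, 'origin': array([ 252.89904359, -520.74079415,  372.68026753]), 'orientation': array([ 0.80760486, -0.57392681, -0.07919224,  0.11005002])}
{'time': 0.1, 'joints': array([-1.38750153e+00,  2.07339114e-01,  1.54285116e+00,  1.64888940e-05,
        1.39350420e+00, -1.50463000e-01]), 'qd': array([ 1.89277077e-04, -1.81680548e-03, -3.58746659e-03, -5.50807838e-05,
        4.52303322e-04, -1.73586822e-03]), 'effort': array([-8.48827367e-04, -3.84091401e+01, -2.92547715e+01, -2.48454508e-04,
        4.82535383e-03, -7.74382073e-06]), 'tcp_pos': array([ 188.25268981, -542.56849053,  230.22042055]), 'ee_rot': array([ 9.86107700e-01,  1.66103884e-01, -9.13823971e-06, -1.05089999e-03]), 'ft_force': array([ 0.13638883, -0.43872932, -0.22451812]), 'wrist_torque': array([-0.00584353, -0.0170615 , -0.02613641]), 'width': 1.001995469904403} 18.700000000000003
```

View pics/scene2.png

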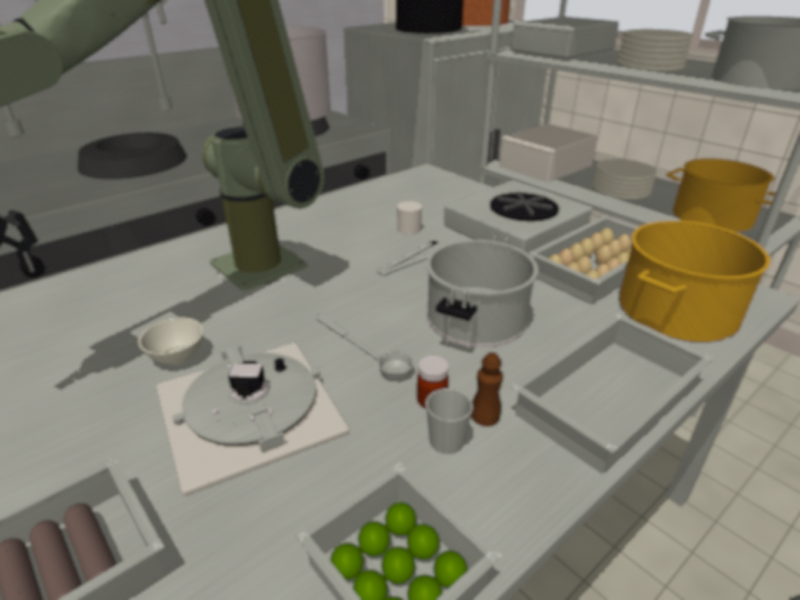

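View pics/side2.png

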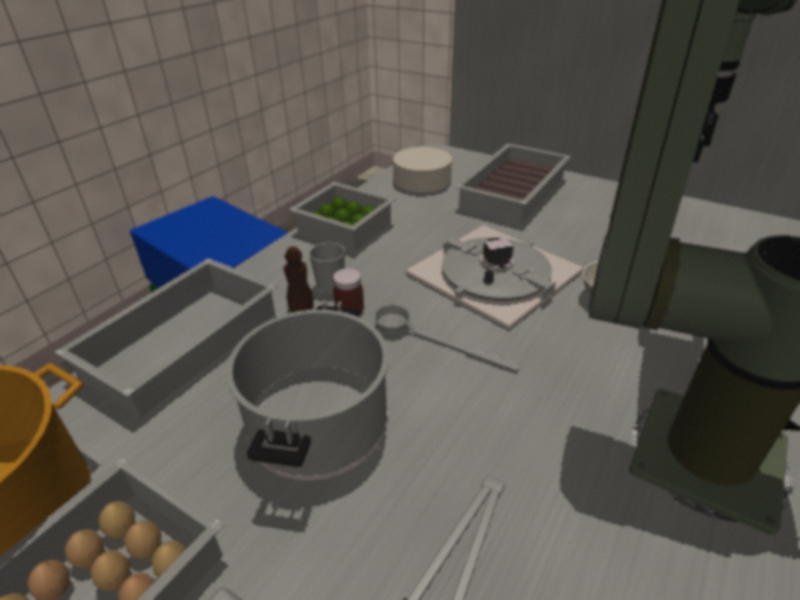

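The scene view shows the lid on the board (knob top about 246,370; valve 280,365; lugs 180,418 and 318,375; jaws 270,435), and the pot mouth centred near (482,270) with a handle at (458,308). The side view shows the pot mouth near (310,362) with its other handle at (280,440).

Run:
```python
from h import *
k=560/800
S=cal('scene');D=cal('side')
P=lambda c,u,v,z:atz(c,u*k,v*k,z).round(0)
print('knob',P(S,246,370,86),P(D,498,243,86))
print('valve',P(S,280,361,61),P(D,489,272,61))
print('lugs',P(S,180,418,25),P(S,318,375,25))
print('jaw',P(S,270,437,25))
print('ears scene',P(S,449,292,146),P(S,473,296,146))
print('ears side',P(D,268,423,146),P(D,293,425,146), 'far',P(D,320,292,146),P(D,336,292,146))
for c,pts in((S,[(429,268),(536,268),(482,242),(482,300)]),(D,[(233,368),(386,368),(310,312),(310,412)])):
  for p in pts: print('rim',P(c,*p,140))
```

```text
knob [ 474. -268.   86.] [ 470. -269.   86.]
valve [ 463. -196.   61.] [ 454. -195.   61.]
lugs [ 444. -389.   25.] [ 506. -143.   25.]
jaw [ 585. -292.   25.]
ears scene [592. 116. 146.] [632. 140. 146.]
ears side [505. 383. 146.] [476. 368. 146.] far [626. 124. 146.] [603. 110. 146.]
rim [490. 160. 140.]
rim [638. 330. 140.]
rim [482. 335. 140.]
rim [647. 150. 140.]
rim [623. 330. 140.]
rim [434. 215. 140.]
rim [611. 170. 140.]
rim [475. 336. 140.]
```

>>> {"api": "step_arm", "payload": {
  "commands": [
    {"tx": 0.03,"ty": -0.014,"tz": -0.009},
    {"tx": 0.047,"ty": -0.022,"tz": -0.009},
    {"tx": 0.047,"ty": -0.022,"tz": -0.009},
    {"tx": 0.047,"ty": -0.022,"tz": -0.009},
    {"tx": 0.047,"ty": -0.022,"tz": -0.009},
    {"tx": 0.047,"ty": -0.022,"tz": -0.009},
    {"tx": 0.047,"ty": -0.022,"tz": -0.009},
    {"tx": 0.046,"ty": -0.021,"tz": -0.007},
    {"az": -0.118},
    {"az": -0.118},
    {"az": -0.118},
    {"az": -0.118}
  ],
  "claw": 100,
  "force": 20
}}

```text
schema error: expected keys tx, ty, tz, ax, ay, az
```

Run:
```python
from h import *
c=cal('wrist');a=arm.read_camera('wrist')
import pickle;pickle.dump(c,open('w1.pkl','wb'));cv2.imwrite('pics/w1.png',a)
cv2.imwrite('pics/w1b.png',cv2.resize(a,(800,600),interpolation=cv2.INTER_CUBIC))
s=arm.get_state();print(s['tcp_pos'],s['ee_rot'],s['time'],s['ft_force'])
```

```text
[ 188.25077577 -542.66863172  230.3410803 ] [ 9.86107911e-01  1.66103355e-01 -1.65685876e-05 -9.29375129e-04] 0.15 [ 1.1328796  -0.02533706 -0.09464935]
```

View pics/w1b.png

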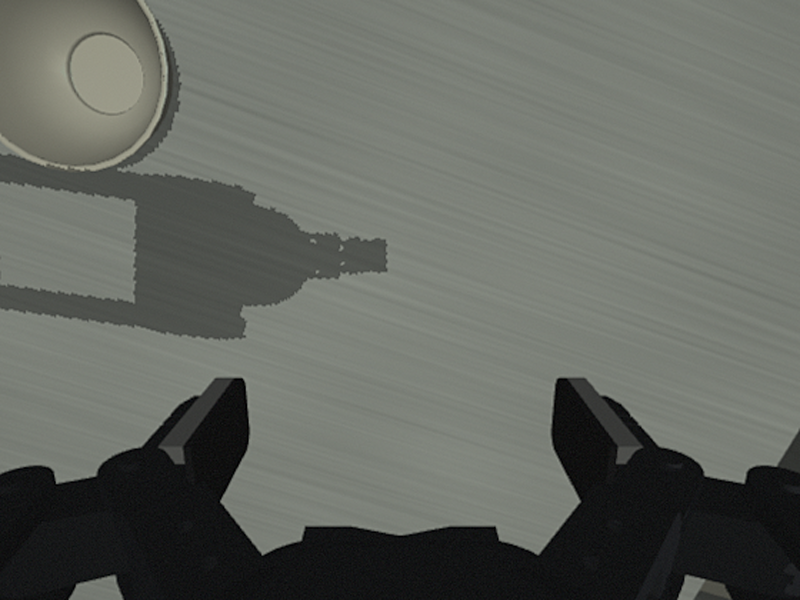

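The wrist view shows only bare table, the bowl and the gripper fingers (the move was refused: every row needs all six keys).

>>> {"api": "step_arm", "payload": {
  "commands": [
    {"tx": 0.03,"ty": -0.014,"tz": -0.009,"ax": 0,"ay": 0,"az": 0},
    {"tx": 0.047,"ty": -0.022,"tz": -0.009,"ax": 0,"ay": 0,"az": 0},
    {"tx": 0.047,"ty": -0.022,"tz": -0.009,"ax": 0,"ay": 0,"az": 0},
    {"tx": 0.047,"ty": -0.022,"tz": -0.009,"ax": 0,"ay": 0,"az": 0},
    {"tx": 0.047,"ty": -0.022,"tz": -0.009,"ax": 0,"ay": 0,"az": 0},
    {"tx": 0.047,"ty": -0.022,"tz": -0.009,"ax": 0,"ay": 0,"az": 0},
    {"tx": 0.047,"ty": -0.022,"tz": -0.009,"ax": 0,"ay": 0,"az": 0},
    {"tx": 0.046,"ty": -0.021,"tz": -0.007,"ax": 0,"ay": 0,"az": 0},
    {"tx": 0,"ty": 0,"tz": 0,"ax": 0,"ay": 0,"az": -0.118},
    {"tx": 0,"ty": 0,"tz": 0,"ax": 0,"ay": 0,"az": -0.118},
    {"tx": 0,"ty": 0,"tz": 0,"ax": 0,"ay": 0,"az": -0.118},
    {"tx": 0,"ty": 0,"tz": 0,"ax": 0,"ay": 0,"az": -0.118}
  ],
  "claw": 100,
  "force": 20
}}

```text
time: 1.65
tcp_pos: [471.7, -267.9, 300.8]
ee_rot: [0.919, 0.394, -0.0, -0.0]
ft_force: [1.0, -0.5, 0.1]
width: 1.001
```

Run:
```python
from h import *
c=cal('wrist');a=arm.read_camera('wrist')
import pickle;pickle.dump(c,open('w1.pkl','wb'));cv2.imwrite('pics/w1.png',a)
cv2.imwrite('pics/w1c.png',cv2.resize(a,(800,600),interpolation=cv2.INTER_CUBIC))
s=arm.get_state();print(s['tcp_pos'],s['ee_rot'],s['time'],s['ft_force'])
```

```text
[ 471.72936475 -267.92333146  300.79295216] [ 9.18666073e-01  3.95034697e-01 -2.26120649e-04 -4.27690063e-04] 1.7 [ 0.32822533 -0.16266634  0.31626298]
```

View pics/w1c.png

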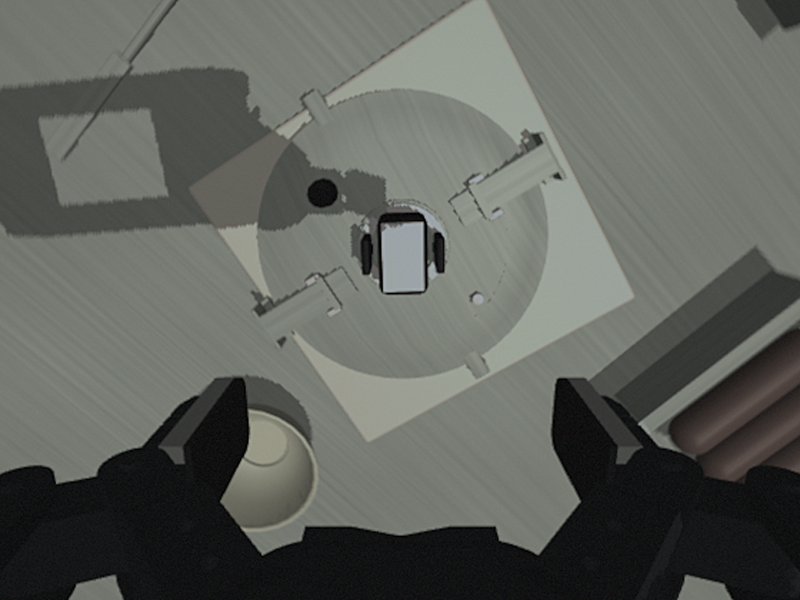

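Lid is sharp here: lugs at (316,104) and (477,365), tabs at (366,254) and (440,253), knob top centre (404,257), valve top (322,193).

Run:
```python
from h import *
import pickle
c=pickle.load(open('w1.pkl','rb'));k=.7
P=lambda u,v,z:atz(c,u*k,v*k,z)
a,b=P(316,104,28),P(477,365,28);print('lugs',a,b,(a+b)/2,np.linalg.norm(a-b),'yaw',np.arctan2((a-b)[1],(a-b)[0])-np.pi/2)
print('discL-R mid',(P(258,234,26)+P(548,234,26))/2,np.linalg.norm(P(258,234,26)-P(548,234,26)))
print('disc T-B mid',(P(403,88,26)+P(403,379,26))/2)
print('knob top',P(404,257,86)); t,u=P(366,254,83),P(440,253,83);print('tabs',(t+u)/2,np.linalg.norm(t-u),np.arctan2((t-u)[1],(t-u)[0])-np.pi/2)
print('valve',P(322,193,61))
e=P(380,222,86)-P(381,293,86);print('knob side dir',np.arctan2(e[1],e[0]))
s=arm.get_state();x=R.from_quat(s['ee_rot']).apply([1,0,0]);print('toolx',np.arctan2(x[1],x[0]))
```

```text
lugs [ 498.00224572 -147.82921586   28.        ] [ 445.49672417 -394.17499344   28.        ] [ 471.74948495 -271.00210465   28.        ] 251.87908195515246 yaw -0.20999526418944092
discL-R mid [ 477.47067789 -266.07697313   26.        ] 237.65466373755996
disc T-B mid [ 471.40488584 -272.51520286   26.        ]
knob top [ 472.70926951 -271.6943756    86.        ]
tabs [ 473.54227137 -269.79311524   83.        ] 52.907233424239294 0.824872102374389
valve [ 458.60465475 -199.17497376   61.        ]
knob side dir 0.8147531839744176
toolx 0.8122113771337933
```

>>> {"api": "step_arm", "payload": {
  "commands": [
    {"tx": 0.02,"ty": -0.014,"tz": -0.005,"ax": 0,"ay": 0,"az": 0},
    {"tx": 0.038,"ty": -0.026,"tz": -0.009,"ax": 0,"ay": 0,"az": 0},
    {"tx": 0.039,"ty": -0.027,"tz": -0.009,"ax": 0,"ay": 0,"az": 0},
    {"tx": 0.039,"ty": -0.027,"tz": -0.009,"ax": 0,"ay": 0,"az": 0},
    {"tx": 0.039,"ty": -0.027,"tz": -0.009,"ax": 0,"ay": 0,"az": 0},
    {"tx": 0.039,"ty": -0.027,"tz": -0.009,"ax": 0,"ay": 0,"az": 0},
    {"tx": 0.039,"ty": -0.027,"tz": -0.009,"ax": 0,"ay": 0,"az": 0},
    {"tx": 0.039,"ty": -0.027,"tz": -0.009,"ax": 0,"ay": 0,"az": 0},
    {"tx": 0.039,"ty": -0.027,"tz": -0.009,"ax": 0,"ay": 0,"az": 0},
    {"tx": 0.039,"ty": -0.027,"tz": -0.009,"ax": 0,"ay": 0,"az": 0},
    {"tx": 0.039,"ty": -0.027,"tz": -0.009,"ax": 0,"ay": 0,"az": 0},
    {"tx": 0.02,"ty": -0.014,"tz": -0.005,"ax": 0,"ay": 0,"az": 0}
  ]
}}

```text
time: 3.2
tcp_pos: [554.6, 249.4, 401.2]
ee_rot: [0.92, 0.392, -0.0, -0.0]
ft_force: [0.8, 0.1, 0.1]
width: 1.001
```

Run:
```python
from h import *
c=cal('wrist');a=arm.read_camera('wrist')
import pickle;pickle.dump(c,open('w2.pkl','wb'));cv2.imwrite('pics/w2.png',a)
cv2.imwrite('pics/w2c.png',cv2.resize(a,(800,600),interpolation=cv2.INTER_CUBIC))
s=arm.get_state();print(s['tcp_pos'],s['ee_rot'],s['time'],s['ft_force'],s['qd'])
```

```text
[554.80566185 251.60899325 401.47619868] [ 9.19388758e-01  3.93347381e-01  8.03105255e-04 -1.22627655e-03] 3.25 [-1.1353434   1.19291521  0.499228  ] [-0.04224767 -0.03238667  0.05260501 -0.02691515  0.00958753 -0.06256874]
```

View pics/w2c.png

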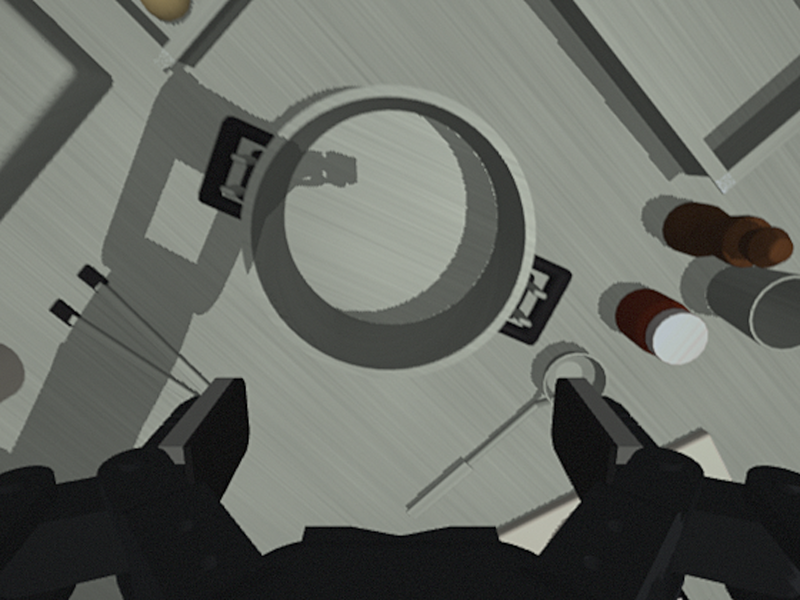

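The pot view: mouth centre near (390,228), outer rim reaching x from 243 to 536 and y from 85 to 370, handles with ears at (240,168) and (535,298). The arm was still settling, so I take a still shot, fit the rim, and enlarge the ears.

Run:
```python
from h import *
import pickle
from scipy.optimize import minimize
from scipy.ndimage import map_coordinates
arm.read_camera('wrist');arm.read_camera('wrist')
c=cal('wrist');a=arm.read_camera('wrist');pickle.dump(c,open('w3.pkl','wb'));cv2.imwrite('pics/w3.png',a)
print(arm.get_state()['tcp_pos'])
g=cv2.GaussianBlur(cv2.cvtColor(a,cv2.COLOR_BGR2GRAY).astype(np.float32),(0,0),1)
G=np.hypot(cv2.Sobel(g,5,1,0),cv2.Sobel(g,5,0,1))
th=np.linspace(0,2*np.pi,720)
def circ(x,y,z,r):return np.c_[x+r*np.cos(th),y+r*np.sin(th),0*th+z]
def sc(p,z,r):
    q=proj(c,circ(p[0],p[1],z,r));return map_coordinates(np.minimum(G,60),[q[:,1],q[:,0]],order=1).mean()
for z in(137.5,140,142.5):
  for r in ([118],[110],[118,110]):
    f=lambda p:-sum(sc(p,z,q) for q in r)
    p0=min(((f((x,y)),x,y) for x in range(540,566,2) for y in range(236,266,2)))
    m=minimize(f,p0[1:],method='Nelder-Mead');print(z,r,m.x.round(1),-m.fun)
L=cv2.resize(a[65:165,130:230],(400,400),interpolation=cv2.INTER_CUBIC)
Rr=cv2.resize(a[160:260,325:425],(400,400),interpolation=cv2.INTER_CUBIC)
cv2.imwrite('pics/ears.png',np.hstack([L,Rr]))
```

```text
[554.56181303 246.86053031 400.65462279]
137.5 [118] [547.8 254.6] 41.981895446777344
137.5 [110] [548.1 254.5] 59.99513244628906
137.5 [118, 110] [547.8 254.6] 101.97328186035156
140 [118] [547.5 255. ] 39.96963882446289
140 [110] [548.3 254.5] 59.941383361816406
140 [118, 110] [547.8 254.6] 99.33053588867188
142.5 [118] [547.  254.7] 36.5063362121582
142.5 [110] [548.5 254.7] 57.31906509399414
142.5 [118, 110] [548.1 254.7] 89.82411193847656
```

View pics/ears.png

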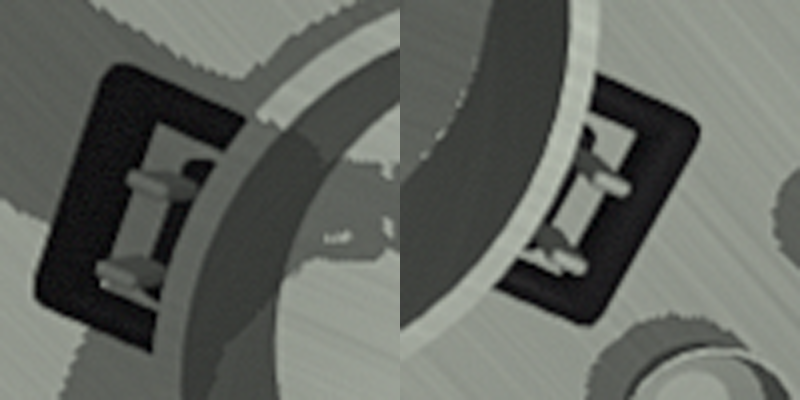

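The ears show as two short bars per handle: left crop at (137,180) and (107,268), right crop at (620,188) and (575,263).

Run:
```python
from h import *
import pickle
c=pickle.load(open('w3.pkl','rb'));C=np.array([547.9,254.6,146])
P=lambda u,v:atz(c,u,v,146)
L=[P(130+137/4,65+180/4),P(130+107/4,65+268/4)];Q=[P(325+220/4,160+188/4),P(325+175/4,160+263/4)]
for n,(a,b) in(('L',L),('R',Q)):
    m=(a+b)/2-C;print(n,a,b,np.linalg.norm(a-b),np.hypot(*m[:2]),np.arctan2(m[1],m[0]), 'perp',np.arctan2((a-b)[1],(a-b)[0]))
d=sum(L)/2-sum(Q)/2;print(np.linalg.norm(d),np.arctan2(d[1],d[0])-np.pi/2,(sum(L)+sum(Q))/4)
# overlay for both crops with hypothesised yaw: print residual by ear model
for yaw in(.38,.42,.46):
  Rz=R.from_euler('z',yaw)
  print(yaw,proj(c,C+Rz.apply([[12.5,135,0],[-12.5,135,0],[12.5,-135,0],[-12.5,-135,0]])).round(1).tolist())
print('meas R',[(380,207),(368.8,225.8)],'L',[(164.2,110),(156.8,132)])
```

```text
L [511.04550964 380.68852113 146.        ] [487.73153447 371.03022653 146.        ] 25.235373847964244 130.60321295283077 1.9513576462931683 perp 0.3927477695881322
R [609.44188767 137.44026864 146.        ] [585.44671659 128.8962007  146.        ] 25.470950758066692 131.14995808048369 -1.183411477418924 perp 0.34207609560491287
261.75164761966107 0.38398021089556167 [548.41641209 254.51380425 146.        ]
0.38 [[160.5, 108.3], [152.8, 130.1], [382.1, 209.1], [371.7, 227.8]]
0.42 [[158.5, 112.9], [151.7, 134.9], [383.9, 204.8], [374.2, 223.9]]
0.46 [[156.6, 117.6], [150.9, 139.7], [385.5, 200.4], [376.6, 219.9]]
meas R [(380, 207), (368.8, 225.8)] L [(164.2, 110), (156.8, 132)]
```

>>> {"api": "step_arm", "payload": {
  "commands": [
    {"tx": -0.02,"ty": 0.014,"tz": 0.005,"ax": 0,"ay": 0,"az": 0},
    {"tx": -0.039,"ty": 0.027,"tz": 0.015,"ax": 0,"ay": 0,"az": 0},
    {"tx": -0.039,"ty": 0.027,"tz": 0.02,"ax": 0,"ay": 0,"az": 0},
    {"tx": -0.039,"ty": 0.027,"tz": 0.02,"ax": 0,"ay": 0,"az": 0},
    {"tx": -0.039,"ty": 0.027,"tz": 0.02,"ax": 0,"ay": 0,"az": 0},
    {"tx": -0.039,"ty": 0.027,"tz": 0.02,"ax": 0,"ay": 0,"az": 0},
    {"tx": -0.039,"ty": 0.027,"tz": 0.02,"ax": 0,"ay": 0,"az": 0},
    {"tx": -0.039,"ty": 0.027,"tz": 0.02,"ax": 0,"ay": 0,"az": -0.01},
    {"tx": -0.039,"ty": 0.027,"tz": 0.02,"ax": 0,"ay": 0,"az": -0.01},
    {"tx": -0.039,"ty": 0.027,"tz": 0.02,"ax": 0,"ay": 0,"az": 0},
    {"tx": -0.039,"ty": 0.027,"tz": 0.015,"ax": 0,"ay": 0,"az": 0},
    {"tx": -0.02,"ty": 0.014,"tz": 0.005,"ax": 0,"ay": 0,"az": 0}
  ]
}}

```text
time: 4.9
tcp_pos: [472.0, -272.7, 199.7]
ee_rot: [0.917, 0.399, -0.001, -0.001]
ft_force: [0.3, 0.5, 0.8]
width: 1.0
```

>>> {"api": "step_arm", "payload": {
  "commands": [
    {"tx": 0,"ty": 0,"tz": 0,"ax": 0,"ay": 0,"az": 0},
    {"tx": 0,"ty": 0,"tz": 0,"ax": 0,"ay": 0,"az": 0}
  ]
}}

```text
time: 5.15
tcp_pos: [474.1, -269.9, 201.4]
ee_rot: [0.916, 0.401, 0.0, -0.0]
ft_force: [0.3, -0.5, -0.1]
width: 1.002
```

```bash
cat >> h.py <<'E'
def st(target=None,yaw=None):
    s=arm.get_state();x=R.from_quat(s['ee_rot']).as_matrix();t=np.arctan2(x[1,0],x[0,0])
    print('t',round(s['time'],2),'tcp',s['tcp_pos'].round(1),'thx',round(t,3),'tilt',x[:2,2].round(4),'F',s['ft_force'].round(1),'M',s['wrist_torque'].round(2),'w',round(s['width'],3),'j',s['joints'].round(2))
    if target is not None: print('tool delta mm',(x.T@(np.array(target)-s['tcp_pos'])).round(1),'az',None if yaw is None else round(t-yaw,3))
E
python3 -c "
from h import *
st((472.3,-271,51.5),.827)"
```

```text
t 5.15 tcp [ 474.1 -269.9  201.4] thx 0.824 tilt [-0.0001  0.0005] F [ 0.3 -0.5 -0.1] M [ 0.02 -0.02  0.03] w 1.002 j [-0.68  0.17  1.65  0.    1.32  0.07]
tool delta mm [ -2.1  -0.5 149.9] az -0.003
```

>>> {"api": "step_arm", "payload": {
  "commands": [
    {"tx": -0.002,"ty": -0.0005,"tz": 0.02,"ax": 0,"ay": 0,"az": 0},
    {"tx": 0,"ty": 0,"tz": 0.03,"ax": 0,"ay": 0,"az": 0},
    {"tx": 0,"ty": 0,"tz": 0.03,"ax": 0,"ay": 0,"az": 0},
    {"tx": 0,"ty": 0,"tz": 0.03,"ax": 0,"ay": 0,"az": 0},
    {"tx": 0,"ty": 0,"tz": 0.02,"ax": 0,"ay": 0,"az": 0},
    {"tx": 0,"ty": 0,"tz": 0.013,"ax": 0,"ay": 0,"az": 0},
    {"tx": 0,"ty": 0,"tz": 0.006,"ax": 0,"ay": 0,"az": 0},
    {"tx": 0,"ty": 0,"tz": 0,"ax": 0,"ay": 0,"az": 0},
    {"tx": 0,"ty": 0,"tz": 0,"ax": 0,"ay": 0,"az": 0}
  ]
}}

```text
time: 6.28
tcp_pos: [473.7, -271.6, 53.2]
ee_rot: [0.916, 0.401, 0.0, 0.001]
ft_force: [-0.8, -0.4, -0.8]
width: 0.999
```

```bash
python3 -c "
from h import *
st((472.3,-271,51.5),.827)
cv2.imwrite('pics/w4.png',cv2.resize(arm.read_camera('wrist'),(800,600)))"
```

```text
t 6.28 tcp [ 473.7 -271.6   53.2] thx 0.826 tilt [ 0.0015 -0.0012] F [-0.8 -0.4 -0.8] M [ 0.01 -0.01  0.04] w 0.999 j [-0.68  0.36  1.76  0.    1.02  0.07]
tool delta mm [-0.5 -1.5  1.7] az -0.001
```

View pics/w4.png

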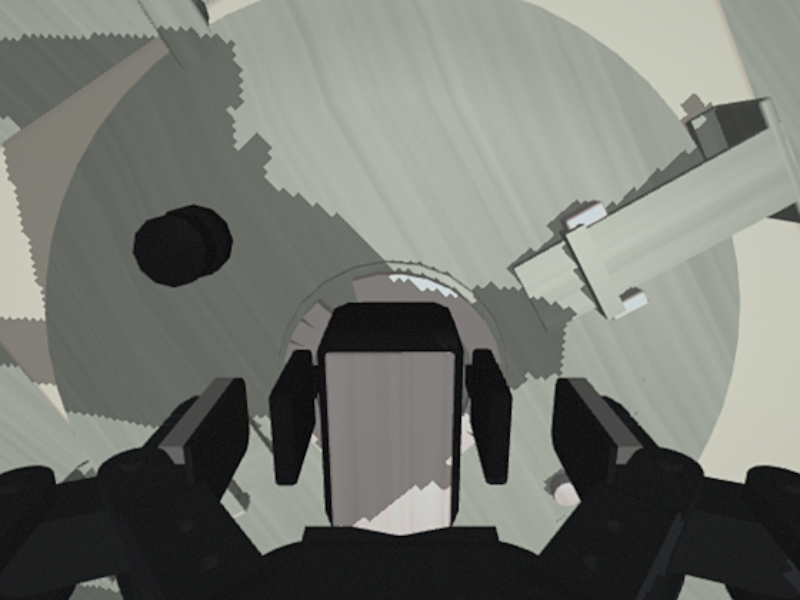

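The open fingers straddle the tabs (left gap 245→270, right gap 512→555 px), so I shift about 2.5 mm to image left (−ty) and close at 20 N.

>>> {"api": "step_arm", "payload": {
  "commands": [
    {"tx": 0,"ty": -0.0025,"tz": 0.0015,"ax": 0,"ay": 0,"az": 0},
    {"tx": 0,"ty": 0,"tz": 0,"ax": 0,"ay": 0,"az": 0}
  ]
}}

```text
time: 6.58
tcp_pos: [470.9, -269.3, 50.8]
ee_rot: [0.916, 0.401, -0.0, -0.0]
ft_force: [-0.7, 0.6, -0.9]
width: 1.001
```

>>> {"api": "step_arm", "payload": {
  "commands": [
    {"tx": 0,"ty": 0,"tz": 0,"ax": 0,"ay": 0,"az": 0},
    {"tx": 0,"ty": 0,"tz": 0,"ax": 0,"ay": 0,"az": 0},
    {"tx": 0,"ty": 0,"tz": 0,"ax": 0,"ay": 0,"az": 0},
    {"tx": 0,"ty": 0,"tz": 0,"ax": 0,"ay": 0,"az": 0},
    {"tx": 0,"ty": 0,"tz": 0,"ax": 0,"ay": 0,"az": 0},
    {"tx": 0,"ty": 0,"tz": 0,"ax": 0,"ay": 0,"az": 0}
  ],
  "claw": 0,
  "force": 20
}}

```text
time: 7.32
tcp_pos: [472.0, -270.2, 53.0]
ee_rot: [0.916, 0.401, 0.0, 0.001]
ft_force: [-2.8, 1.3, 11.1]
width: 0.562
```

```bash
python3 -c "
from h import *
st((472.3,-271,51.5),.827)"
```

```text
t 7.33 tcp [ 472.  -270.2   53. ] thx 0.826 tilt [ 0.0013 -0.0013] F [-2.8  1.3 11.1] M [0.36 0.55 0.06] w 0.562 j [-0.68  0.36  1.76 -0.    1.02  0.07]
tool delta mm [-0.4  0.8  1.5] az -0.001
```

>>> {"api": "step_arm", "payload": {
  "commands": [
    {"tx": 0,"ty": 0,"tz": -0.001,"ax": 0,"ay": 0,"az": 0},
    {"tx": 0,"ty": 0,"tz": -0.002,"ax": 0,"ay": 0,"az": 0},
    {"tx": 0,"ty": 0,"tz": -0.003,"ax": 0,"ay": 0,"az": 0},
    {"tx": 0,"ty": 0,"tz": -0.004,"ax": 0,"ay": 0,"az": 0},
    {"tx": 0,"ty": 0,"tz": -0.005,"ax": 0,"ay": 0,"az": 0},
    {"tx": 0,"ty": 0,"tz": 0,"ax": 0,"ay": 0,"az": 0},
    {"tx": 0,"ty": 0,"tz": 0,"ax": 0,"ay": 0,"az": 0},
    {"tx": 0,"ty": 0,"tz": 0,"ax": 0,"ay": 0,"az": 0}
  ]
}}

```text
time: 8.32
tcp_pos: [471.0, -269.3, 65.6]
ee_rot: [0.916, 0.401, -0.0, -0.0]
ft_force: [0.1, 0.4, -7.7]
width: 0.554
```

```bash
python3 -c "
from h import *
st()"
```

```text
t 8.32 tcp [ 471.  -269.3   65.6] thx 0.826 tilt [-0.0004  0.0003] F [ 0.1  0.4 -7.7] M [ 0.01 -0.01 -0.01] w 0.554 j [-0.68  0.34  1.76 -0.    1.05  0.07]
```

>>> {"api": "step_arm", "payload": {
  "commands": [
    {"tx": 0,"ty": 0,"tz": -0.008,"ax": 0,"ay": 0,"az": 0},
    {"tx": 0,"ty": 0,"tz": -0.015,"ax": 0,"ay": 0,"az": 0},
    {"tx": 0,"ty": 0,"tz": -0.02,"ax": 0,"ay": 0,"az": 0},
    {"tx": 0,"ty": 0,"tz": -0.02,"ax": 0,"ay": 0,"az": 0},
    {"tx": 0,"ty": 0,"tz": -0.02,"ax": 0,"ay": 0,"az": 0},
    {"tx": 0,"ty": 0,"tz": -0.02,"ax": 0,"ay": 0,"az": 0},
    {"tx": 0,"ty": 0,"tz": -0.02,"ax": 0,"ay": 0,"az": 0},
    {"tx": 0,"ty": 0,"tz": -0.02,"ax": 0,"ay": 0,"az": 0},
    {"tx": 0,"ty": 0,"tz": -0.015,"ax": 0,"ay": 0,"az": 0},
    {"tx": 0,"ty": 0,"tz": -0.008,"ax": 0,"ay": 0,"az": 0},
    {"tx": 0,"ty": 0,"tz": 0,"ax": 0,"ay": 0,"az": 0}
  ]
}}

```text
time: 9.7
tcp_pos: [471.4, -269.7, 232.4]
ee_rot: [0.916, 0.401, 0.0, 0.001]
ft_force: [0.7, -0.2, -7.3]
width: 0.547
```

```bash
python3 -c "
from h import *
st((547.9,254.6,230),1.431)"
```

```text
t 9.7 tcp [ 471.4 -269.7  232.4] thx 0.826 tilt [ 0.001  -0.0008] F [ 0.7 -0.2 -7.3] M [-0.01  0.02 -0.02] w 0.547 j [-0.68  0.14  1.62  0.    1.38  0.07]
tool delta mm [ 437.2 -299.2    2.1] az -0.605
```

>>> {"api": "step_arm", "payload": {
  "commands": [
    {"tx": 0.008,"ty": -0.0055,"tz": 0,"ax": 0,"ay": 0,"az": 0},
    {"tx": 0.016,"ty": -0.011,"tz": 0,"ax": 0,"ay": 0,"az": 0},
    {"tx": 0.024,"ty": -0.0164,"tz": 0,"ax": 0,"ay": 0,"az": 0},
    {"tx": 0.026,"ty": -0.0178,"tz": 0,"ax": 0,"ay": 0,"az": 0},
    {"tx": 0.026,"ty": -0.0178,"tz": 0,"ax": 0,"ay": 0,"az": 0},
    {"tx": 0.026,"ty": -0.0178,"tz": 0,"ax": 0,"ay": 0,"az": 0},
    {"tx": 0.026,"ty": -0.0178,"tz": 0,"ax": 0,"ay": 0,"az": 0},
    {"tx": 0.026,"ty": -0.0178,"tz": 0,"ax": 0,"ay": 0,"az": 0},
    {"tx": 0.026,"ty": -0.0178,"tz": 0,"ax": 0,"ay": 0,"az": 0},
    {"tx": 0.026,"ty": -0.0178,"tz": 0,"ax": 0,"ay": 0,"az": 0},
    {"tx": 0.026,"ty": -0.0178,"tz": 0,"ax": 0,"ay": 0,"az": 0},
    {"tx": 0.026,"ty": -0.0178,"tz": 0,"ax": 0,"ay": 0,"az": 0}
  ]
}}

```text
time: 11.2
tcp_pos: [519.4, 71.2, 231.1]
ee_rot: [0.916, 0.402, -0.001, -0.001]
ft_force: [0.2, -1.0, -7.1]
width: 0.548
```

>>> {"api": "step_arm", "payload": {
  "commands": [
    {"tx": 0.026,"ty": -0.0178,"tz": 0,"ax": 0,"ay": 0,"az": 0},
    {"tx": 0.026,"ty": -0.0178,"tz": 0,"ax": 0,"ay": 0,"az": 0},
    {"tx": 0.026,"ty": -0.0178,"tz": 0,"ax": 0,"ay": 0,"az": 0},
    {"tx": 0.026,"ty": -0.0178,"tz": 0,"ax": 0,"ay": 0,"az": 0},
    {"tx": 0.022,"ty": -0.0151,"tz": 0,"ax": 0,"ay": 0,"az": 0},
    {"tx": 0.016,"ty": -0.011,"tz": 0,"ax": 0,"ay": 0,"az": 0},
    {"tx": 0.009,"ty": -0.006,"tz": 0,"ax": 0,"ay": 0,"az": 0},
    {"tx": 0.004,"ty": -0.0027,"tz": 0,"ax": 0,"ay": 0,"az": 0}
  ]
}}

```text
time: 12.2
tcp_pos: [547.3, 254.9, 231.5]
ee_rot: [0.916, 0.401, -0.0, 0.0]
ft_force: [-0.2, -0.6, -7.3]
width: 0.551
```

>>> {"api": "step_arm", "payload": {
  "commands": [
    {"tx": 0,"ty": 0,"tz": 0,"ax": 0,"ay": 0,"az": -0.02},
    {"tx": 0,"ty": 0,"tz": 0,"ax": 0,"ay": 0,"az": -0.05},
    {"tx": 0,"ty": 0,"tz": 0,"ax": 0,"ay": 0,"az": -0.07},
    {"tx": 0,"ty": 0,"tz": 0,"ax": 0,"ay": 0,"az": -0.08},
    {"tx": 0,"ty": 0,"tz": 0,"ax": 0,"ay": 0,"az": -0.08},
    {"tx": 0,"ty": 0,"tz": 0,"ax": 0,"ay": 0,"az": -0.08},
    {"tx": 0,"ty": 0,"tz": 0,"ax": 0,"ay": 0,"az": -0.08},
    {"tx": 0,"ty": 0,"tz": 0,"ax": 0,"ay": 0,"az": -0.07},
    {"tx": 0,"ty": 0,"tz": 0,"ax": 0,"ay": 0,"az": -0.05},
    {"tx": 0,"ty": 0,"tz": 0,"ax": 0,"ay": 0,"az": -0.025},
    {"tx": 0,"ty": 0,"tz": 0,"ax": 0,"ay": 0,"az": 0},
    {"tx": 0,"ty": 0,"tz": 0,"ax": 0,"ay": 0,"az": 0}
  ]
}}

```text
time: 13.7
tcp_pos: [547.6, 254.3, 231.8]
ee_rot: [0.755, 0.656, -0.0, 0.0]
ft_force: [0.1, 0.3, -7.0]
width: 0.552
```

Run:
```python
from h import *
import pickle
arm.read_camera('wrist');arm.read_camera('wrist')
st((547.9,254.6,190),1.431)
pickle.dump(cal('wrist'),open('w5.pkl','wb'))
a=arm.read_camera('wrist');cv2.imwrite('pics/w5.png',a);cv2.imwrite('pics/w5b.png',cv2.resize(a,(800,600),interpolation=cv2.INTER_CUBIC))
```

```text
t 13.8 tcp [547.6 254.5 231.8] thx 1.431 tilt [ 0.0001 -0.    ] F [ 0.2  0.3 -6.7] M [ 0.07 -0.05  0.02] w 0.553 j [ 0.29  0.27  1.47 -0.    1.41  0.43]
tool delta mm [ 0.2  0.2 41.8] az -0.0
```

View pics/w5b.png

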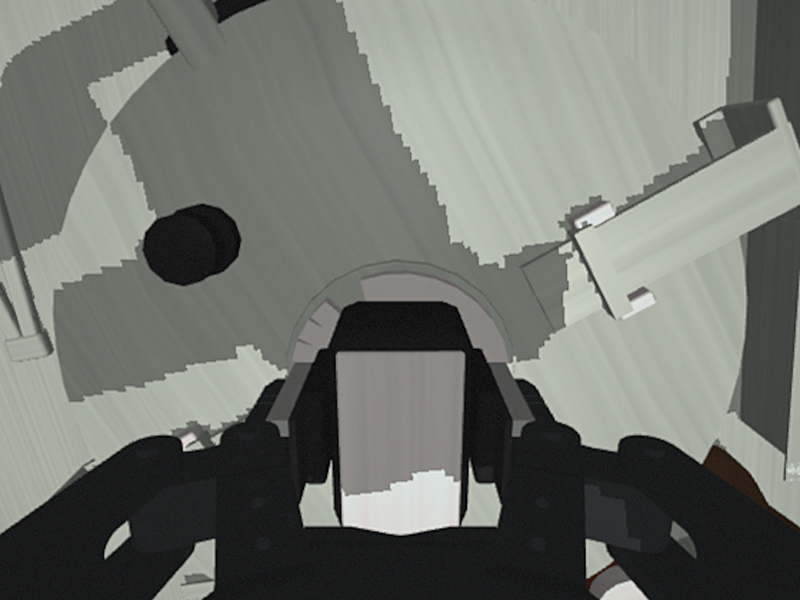

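The lid hangs squarely from the knob: valve top near (178,250), jaw bolts at (592,215) and (640,302), lug near (190,40). I fit the lid's disc in this picture to check its centre and yaw over the pot.

Run:
```python
from h import *
import pickle
from scipy.optimize import minimize
from scipy.ndimage import map_coordinates
def load(n,p):
    a=cv2.imread(n);g=cv2.GaussianBlur(cv2.cvtColor(a,cv2.COLOR_BGR2GRAY).astype(np.float32),(0,0),1)
    return np.minimum(np.hypot(cv2.Sobel(g,5,1,0),cv2.Sobel(g,5,0,1)),60),pickle.load(open(p,'rb'))
th=np.linspace(0,2*np.pi,1440)
def score(G,c,x,y,z,r,hmax):
    q=proj(c,np.c_[x+r*np.cos(th),y+r*np.sin(th),0*th+z]);m=(q[:,1]<hmax)&(q[:,1]>0)&(q[:,0]>0)&(q[:,0]<559)
    return map_coordinates(G,[q[m,1],q[m,0]],order=1).mean()
def fit(n,p,x0,y0,zs,hmax):
    G,c=load(n,p)
    for z in zs:
        f=lambda v:-score(G,c,v[0],v[1],z,118,hmax)
        b=min((f((x,y)),x,y) for x in np.arange(x0-8,x0+9,1.) for y in np.arange(y0-8,y0+9,1.))
        m=minimize(f,b[1:],method='Nelder-Mead');print(p,z,m.x.round(1),round(-m.fun,1))
fit('pics/w1.png','w1.pkl',472,-271,(22,25,28,31),260)
fit('pics/w5.png','w5.pkl',547.6,254.5,(200.8,203.8,206.8,209.8),250)
c=pickle.load(open('w5.pkl','rb'));k=.7
for z in (238,240,242):
  v=atz(c,178*k,250*k,z)[:2]-np.array([547.6,254.5]);print('valve r',np.hypot(*v),'yaw',np.arctan2(v[1],v[0])-np.arctan2(68,-30))
c1=pickle.load(open('w1.pkl','rb'));v=atz(c1,322*k,193*k,61)[:2]-np.array([472,-271]);print('valve w1',np.hypot(*v),np.arctan2(v[1],v[0])-np.arctan2(68,-30))
```

```text
w1.pkl 22 [ 471.4 -268.6] 29.4
w1.pkl 25 [ 471.8 -271.4] 34.7
w1.pkl 28 [ 471.7 -271. ] 47.8
w1.pkl 31 [ 471.9 -270.6] 52.4
w5.pkl 200.8 [542.2 254.7] 27.2
w5.pkl 203.8 [544.  254.3] 28.1
w5.pkl 206.8 [546.  254.2] 27.9
w5.pkl 209.8 [547.7 253.6] 38.9
valve r 73.3760535526376 yaw 0.38961330515461867
valve r 72.88307533987141 yaw 0.37848584838241317
valve r 72.39924377149511 yaw 0.3672082537660919
valve w1 73.06346329538145 -0.23111065633261085
```

>>> {"api": "step_arm", "payload": {
  "commands": [
    {"tx": 0.0007,"ty": 0,"tz": 0.006,"ax": 0,"ay": 0,"az": 0},
    {"tx": 0,"ty": 0,"tz": 0.01,"ax": 0,"ay": 0,"az": 0},
    {"tx": 0,"ty": 0,"tz": 0.01,"ax": 0,"ay": 0,"az": 0},
    {"tx": 0,"ty": 0,"tz": 0.008,"ax": 0,"ay": 0,"az": 0},
    {"tx": 0,"ty": 0,"tz": 0.005,"ax": 0,"ay": 0,"az": 0},
    {"tx": 0,"ty": 0,"tz": 0.003,"ax": 0,"ay": 0,"az": 0},
    {"tx": 0,"ty": 0,"tz": 0.002,"ax": 0,"ay": 0,"az": 0},
    {"tx": 0,"ty": 0,"tz": 0,"ax": 0,"ay": 0,"az": 0}
  ]
}}

```text
time: 14.85
tcp_pos: [547.8, 255.3, 187.9]
ee_rot: [0.755, 0.656, 0.0, 0.0]
ft_force: [-0.5, 0.3, -6.7]
width: 0.554
```

>>> {"api": "step_arm", "payload": {
  "commands": [
    {"tx": 0,"ty": 0,"tz": 0.0015,"ax": 0,"ay": 0,"az": 0},
    {"tx": 0,"ty": 0,"tz": 0.0015,"ax": 0,"ay": 0,"az": 0},
    {"tx": 0,"ty": 0,"tz": 0.0015,"ax": 0,"ay": 0,"az": 0},
    {"tx": 0,"ty": 0,"tz": 0.0015,"ax": 0,"ay": 0,"az": 0},
    {"tx": 0,"ty": 0,"tz": 0,"ax": 0,"ay": 0,"az": 0}
  ]
}}

```text
time: 15.48
tcp_pos: [547.5, 255.2, 181.5]
ee_rot: [0.755, 0.656, -0.0, -0.0]
ft_force: [0.3, 0.0, -5.9]
width: 0.549
```

```bash
python3 -c "
from h import *
st((547.9,254.9,171.5),1.431)"
```

```text
t 15.47 tcp [547.5 255.2 181.5] thx 1.431 tilt [-0.0005 -0.0001] F [ 0.3  0.  -5.9] M [ 0.01  0.02 -0.02] w 0.549 j [0.29 0.31 1.52 0.   1.31 0.43]
tool delta mm [-0.2  0.4 10. ] az -0.0
```

>>> {"api": "step_arm", "payload": {
  "commands": [
    {"tx": 0,"ty": 0,"tz": 0.001,"ax": 0,"ay": 0,"az": 0},
    {"tx": 0,"ty": 0,"tz": 0.001,"ax": 0,"ay": 0,"az": 0},
    {"tx": 0,"ty": 0,"tz": 0.001,"ax": 0,"ay": 0,"az": 0},
    {"tx": 0,"ty": 0,"tz": 0.001,"ax": 0,"ay": 0,"az": 0},
    {"tx": 0,"ty": 0,"tz": 0,"ax": 0,"ay": 0,"az": 0}
  ]
}}

```text
time: 16.1
tcp_pos: [547.6, 255.2, 177.6]
ee_rot: [0.755, 0.656, -0.0, -0.0]
ft_force: [0.3, -0.3, -6.7]
width: 0.554
```

>>> {"api": "step_arm", "payload": {
  "commands": [
    {"tx": 0,"ty": 0,"tz": 0.001,"ax": 0,"ay": 0,"az": 0},
    {"tx": 0,"ty": 0,"tz": 0.001,"ax": 0,"ay": 0,"az": 0},
    {"tx": 0,"ty": 0,"tz": 0.001,"ax": 0,"ay": 0,"az": 0},
    {"tx": 0,"ty": 0,"tz": 0,"ax": 0,"ay": 0,"az": 0}
  ]
}}

```text
time: 16.6
tcp_pos: [547.6, 255.2, 174.6]
ee_rot: [0.755, 0.656, -0.0, -0.0]
ft_force: [0.0, 0.9, -6.5]
width: 0.553
```

```bash
python3 -c "
from h import *
st((547.9,254.9,171.5),1.431)"
```

```text
t 16.6 tcp [547.6 255.2 174.6] thx 1.431 tilt [-0.0003 -0.0001] F [ 0.   0.9 -6.5] M [-0.   -0.05  0.08] w 0.553 j [0.29 0.32 1.52 0.   1.3  0.43]
tool delta mm [-0.3  0.4  3.1] az -0.0
```

>>> {"api": "step_arm", "payload": {
  "commands": [
    {"tx": 0,"ty": 0,"tz": 0.001,"ax": 0,"ay": 0,"az": 0},
    {"tx": 0,"ty": 0,"tz": 0.001,"ax": 0,"ay": 0,"az": 0},
    {"tx": 0,"ty": 0,"tz": 0,"ax": 0,"ay": 0,"az": 0}
  ]
}}

```text
time: 16.98
tcp_pos: [547.6, 255.2, 172.6]
ee_rot: [0.755, 0.656, -0.0, -0.0]
ft_force: [0.5, -1.1, -7.1]
width: 0.552
```

>>> {"api": "step_arm", "payload": {
  "commands": [
    {"tx": 0,"ty": 0,"tz": 0.001,"ax": 0,"ay": 0,"az": 0},
    {"tx": 0,"ty": 0,"tz": 0,"ax": 0,"ay": 0,"az": 0}
  ]
}}

```text
time: 17.23
tcp_pos: [547.6, 255.2, 171.7]
ee_rot: [0.755, 0.656, -0.0, -0.0]
ft_force: [-0.1, 0.1, -5.8]
width: 0.552
```

>>> {"api": "step_arm", "payload": {
  "commands": [
    {"tx": 0,"ty": 0,"tz": 0.001,"ax": 0,"ay": 0,"az": 0},
    {"tx": 0,"ty": 0,"tz": 0,"ax": 0,"ay": 0,"az": 0}
  ]
}}

```text
time: 17.48
tcp_pos: [547.6, 255.2, 170.7]
ee_rot: [0.755, 0.656, -0.0, -0.0]
ft_force: [0.4, -0.8, -7.7]
width: 0.547
```

```bash
python3 -c "
from h import *
st((547.9,254.9,171.5),1.431)"
```

```text
t 17.48 tcp [547.6 255.2 170.7] thx 1.431 tilt [-0.0003 -0.0001] F [ 0.4 -0.8 -7.7] M [ 0.01 -0.01 -0.02] w 0.547 j [0.29 0.32 1.53 0.   1.29 0.43]
tool delta mm [-0.2  0.3 -0.8] az -0.0
```

>>> {"api": "step_arm", "payload": {
  "commands": [
    {"tx": 0,"ty": 0,"tz": 0.001,"ax": 0,"ay": 0,"az": 0},
    {"tx": 0,"ty": 0,"tz": 0,"ax": 0,"ay": 0,"az": 0}
  ]
}}

```text
time: 17.73
tcp_pos: [547.6, 255.2, 169.6]
ee_rot: [0.755, 0.656, -0.0, -0.0]
ft_force: [0.5, 0.2, -7.3]
width: 0.557
```

>>> {"api": "step_arm", "payload": {
  "commands": [
    {"tx": 0,"ty": 0,"tz": 0.001,"ax": 0,"ay": 0,"az": 0},
    {"tx": 0,"ty": 0,"tz": 0,"ax": 0,"ay": 0,"az": 0}
  ]
}}

```text
time: 17.98
tcp_pos: [547.8, 255.3, 169.2]
ee_rot: [0.755, 0.656, 0.0, 0.0]
ft_force: [-1.2, -0.2, -5.3]
width: 0.548
```

>>> {"api": "step_arm", "payload": {
  "commands": [
    {"tx": 0,"ty": 0,"tz": 0.001,"ax": 0,"ay": 0,"az": 0},
    {"tx": 0,"ty": 0,"tz": 0,"ax": 0,"ay": 0,"az": 0}
  ]
}}

```text
time: 18.23
tcp_pos: [547.9, 255.3, 169.0]
ee_rot: [0.755, 0.656, 0.0, 0.0]
ft_force: [-3.4, -0.8, 2.4]
width: 0.551
```

```bash
python3 -c "
from h import *
st((547.9,254.9,171.5),1.431)"
```

```text
t 18.23 tcp [547.9 255.3 169. ] thx 1.431 tilt [0.0008 0.0003] F [-3.4 -0.8  2.4] M [-0.16  0.63  0.04] w 0.551 j [0.29 0.32 1.53 0.   1.29 0.43]
tool delta mm [-0.4  0.1 -2.5] az -0.0
```

>>> {"api": "step_arm", "payload": {
  "commands": [
    {"tx": 0,"ty": 0,"tz": 0.001,"ax": 0,"ay": 0,"az": 0},
    {"tx": 0,"ty": 0,"tz": 0,"ax": 0,"ay": 0,"az": 0},
    {"tx": 0,"ty": 0,"tz": 0,"ax": 0,"ay": 0,"az": 0}
  ]
}}

```text
time: 18.6
tcp_pos: [547.9, 255.4, 167.5]
ee_rot: [0.755, 0.656, 0.0, 0.0]
ft_force: [-4.4, -0.9, 4.7]
width: 0.551
```

>>> {"api": "step_arm", "payload": {
  "commands": [
    {"tx": 0,"ty": 0,"tz": 0.001,"ax": 0,"ay": 0,"az": 0},
    {"tx": 0,"ty": 0,"tz": 0,"ax": 0,"ay": 0,"az": 0},
    {"tx": 0,"ty": 0,"tz": 0,"ax": 0,"ay": 0,"az": 0}
  ]
}}

```text
time: 18.98
tcp_pos: [548.0, 255.4, 166.9]
ee_rot: [0.755, 0.656, 0.0, 0.0]
ft_force: [-5.2, -1.6, 6.5]
width: 0.552
```

```bash
python3 -c "
from h import *
st()"
```

```text
t 18.98 tcp [548.  255.4 166.9] thx 1.431 tilt [0.0008 0.0003] F [-5.2 -1.6  6.5] M [-0.24  0.98 -0.01] w 0.552 j [0.29 0.32 1.53 0.   1.28 0.43]
```

>>> {"api": "step_arm", "payload": {
  "commands": [
    {"tx": -0.0001,"ty": -0.0006,"tz": 0.001,"ax": 0,"ay": 0,"az": 0},
    {"tx": 0,"ty": 0,"tz": 0,"ax": 0,"ay": 0,"az": 0},
    {"tx": 0,"ty": 0,"tz": 0,"ax": 0,"ay": 0,"az": 0}
  ]
}}

```text
time: 19.35
tcp_pos: [547.9, 255.4, 166.4]
ee_rot: [0.755, 0.656, 0.001, 0.001]
ft_force: [-3.8, -2.0, 8.1]
width: 0.553
```

>>> {"api": "step_arm", "payload": {
  "commands": [
    {"tx": 0,"ty": -0.0002,"tz": 0.001,"ax": 0,"ay": 0,"az": 0},
    {"tx": 0,"ty": 0,"tz": 0,"ax": 0,"ay": 0,"az": 0},
    {"tx": 0,"ty": 0,"tz": 0,"ax": 0,"ay": 0,"az": 0}
  ]
}}

```text
time: 19.73
tcp_pos: [547.9, 255.4, 165.8]
ee_rot: [0.755, 0.656, 0.001, 0.001]
ft_force: [-4.4, -2.3, 9.2]
width: 0.551
```

```bash
python3 -c "
from h import *
st()"
```

```text
t 19.73 tcp [547.9 255.4 165.8] thx 1.431 tilt [0.0026 0.0005] F [-4.4 -2.3  9.2] M [-0.31  0.91 -0.01] w 0.551 j [ 0.29  0.32  1.53 -0.    1.28  0.43]
```

>>> {"api": "step_arm", "payload": {
  "commands": [
    {"tx": -0.0003,"ty": -0.0006,"tz": 0.001,"ax": 0,"ay": 0,"az": 0},
    {"tx": 0,"ty": -0.0002,"tz": 0.0008,"ax": 0,"ay": 0,"az": 0},
    {"tx": 0,"ty": 0,"tz": 0,"ax": 0,"ay": 0,"az": 0},
    {"tx": 0,"ty": 0,"tz": 0,"ax": 0,"ay": 0,"az": 0}
  ]
}}

```text
time: 20.23
tcp_pos: [547.9, 255.4, 165.0]
ee_rot: [0.755, 0.656, 0.002, 0.001]
ft_force: [-4.1, -1.9, 10.5]
width: 0.55
```

```bash
python3 -c "
from h import *
st()"
```

```text
t 20.23 tcp [547.9 255.4 165. ] thx 1.431 tilt [0.0047 0.0011] F [-4.1 -1.9 10.5] M [-0.33  0.98 -0.03] w 0.55 j [ 0.29  0.32  1.54 -0.    1.28  0.43]
```

>>> {"api": "step_arm", "payload": {
  "commands": [
    {"tx": 0,"ty": 0,"tz": 0.0006,"ax": 0.005,"ay": -0.002,"az": 0},
    {"tx": 0,"ty": 0,"tz": 0,"ax": 0,"ay": 0,"az": 0},
    {"tx": 0,"ty": 0,"tz": 0,"ax": 0,"ay": 0,"az": 0},
    {"tx": 0,"ty": 0,"tz": 0,"ax": 0,"ay": 0,"az": 0}
  ]
}}

```text
time: 20.72
tcp_pos: [548.0, 255.4, 165.0]
ee_rot: [0.755, 0.656, -0.0, 0.0]
ft_force: [-6.2, -2.9, 13.5]
width: 0.551
```

```bash
python3 -c "
from h import *
st()"
```

```text
t 20.73 tcp [548.  255.4 165. ] thx 1.431 tilt [-0.0001 -0.0002] F [-6.2 -2.9 13.5] M [-0.36  0.97 -0.05] w 0.551 j [ 0.29  0.33  1.53 -0.    1.28  0.43]
```

>>> {"api": "step_arm", "payload": {
  "commands": [
    {"tx": -0.0002,"ty": -0.0004,"tz": -0.0002,"ax": 0,"ay": 0,"az": 0},
    {"tx": 0,"ty": 0,"tz": 0,"ax": 0,"ay": 0,"az": 0.02},
    {"tx": 0,"ty": 0,"tz": 0,"ax": 0,"ay": 0,"az": 0.04},
    {"tx": 0,"ty": 0,"tz": 0,"ax": 0,"ay": 0,"az": 0.04},
    {"tx": 0,"ty": 0,"tz": 0,"ax": 0,"ay": 0,"az": 0.04},
    {"tx": 0,"ty": 0,"tz": 0,"ax": 0,"ay": 0,"az": 0.04},
    {"tx": 0,"ty": 0,"tz": 0,"ax": 0,"ay": 0,"az": 0.02},
    {"tx": 0,"ty": 0,"tz": 0,"ax": 0,"ay": 0,"az": 0}
  ]
}}

```text
time: 21.72
tcp_pos: [548.1, 255.4, 165.0]
ee_rot: [0.817, 0.577, 0.0, 0.0]
ft_force: [-3.9, -1.6, 12.2]
width: 0.553
```

```bash
python3 -c "
from h import *
st()"
```

```text
t 21.73 tcp [548.1 255.4 165. ] thx 1.231 tilt [0.001 0.   ] F [-3.9 -1.6 12.2] M [-0.35  0.7   0.06] w 0.553 j [ 0.29  0.33  1.53 -0.    1.28  0.63]
```

>>> {"api": "step_arm", "payload": {
  "commands": [
    {"tx": 0,"ty": 0,"tz": 0,"ax": 0,"ay": 0,"az": 0.03},
    {"tx": 0,"ty": 0,"tz": 0,"ax": 0,"ay": 0,"az": 0.05},
    {"tx": 0,"ty": 0,"tz": 0,"ax": 0,"ay": 0,"az": 0.05},
    {"tx": 0,"ty": 0,"tz": 0,"ax": 0,"ay": 0,"az": 0.05},
    {"tx": 0,"ty": 0,"tz": 0,"ax": 0,"ay": 0,"az": 0.05},
    {"tx": 0,"ty": 0,"tz": 0,"ax": 0,"ay": 0,"az": 0.05},
    {"tx": 0,"ty": 0,"tz": 0,"ax": 0,"ay": 0,"az": 0.02},
    {"tx": 0,"ty": 0,"tz": 0,"ax": 0,"ay": 0,"az": 0}
  ]
}}

```text
time: 22.72
tcp_pos: [548.2, 255.3, 165.0]
ee_rot: [0.894, 0.449, 0.001, 0.0]
ft_force: [-3.8, -1.1, 12.2]
width: 0.553
```

```bash
python3 -c "
from h import *
st()"
```

```text
t 22.73 tcp [548.2 255.3 165. ] thx 0.931 tilt [ 0.0015 -0.0001] F [-3.8 -1.1 12.2] M [-0.41  0.65  0.09] w 0.553 j [ 0.29  0.33  1.53 -0.    1.28  0.93]
```

>>> {"api": "step_arm", "payload": {
  "commands": [
    {"tx": 0,"ty": 0,"tz": 0,"ax": 0,"ay": 0,"az": 0.03},
    {"tx": 0,"ty": 0,"tz": 0,"ax": 0,"ay": 0,"az": 0.05},
    {"tx": 0,"ty": 0,"tz": 0,"ax": 0,"ay": 0,"az": 0.05},
    {"tx": 0,"ty": 0,"tz": 0,"ax": 0,"ay": 0,"az": 0.05},
    {"tx": 0,"ty": 0,"tz": 0,"ax": 0,"ay": 0,"az": 0.05},
    {"tx": 0,"ty": 0,"tz": 0,"ax": 0,"ay": 0,"az": 0.05},
    {"tx": 0,"ty": 0,"tz": 0,"ax": 0,"ay": 0,"az": 0.05},
    {"tx": 0,"ty": 0,"tz": 0,"ax": 0,"ay": 0,"az": 0.05},
    {"tx": 0,"ty": 0,"tz": 0,"ax": 0,"ay": 0,"az": 0.05},
    {"tx": 0,"ty": 0,"tz": 0,"ax": 0,"ay": 0,"az": 0.02},
    {"tx": 0,"ty": 0,"tz": 0,"ax": 0,"ay": 0,"az": 0}
  ]
}}

```text
time: 24.1
tcp_pos: [548.5, 255.0, 165.0]
ee_rot: [0.971, 0.238, 0.001, 0.001]
ft_force: [-2.6, -2.0, 11.7]
width: 0.551
```

```bash
python3 -c "
from h import *
st()"
```

```text
t 24.1 tcp [548.5 255.  165. ] thx 0.481 tilt [ 0.002  -0.0006] F [-2.6 -2.  11.7] M [-0.46  0.47  0.03] w 0.551 j [ 0.29  0.33  1.53 -0.    1.28  1.38]
```

>>> {"api": "step_arm", "payload": {
  "commands": [
    {"tx": 0,"ty": 0,"tz": 0,"ax": 0,"ay": 0,"az": 0.03},
    {"tx": 0,"ty": 0,"tz": 0,"ax": 0,"ay": 0,"az": 0.03},
    {"tx": 0,"ty": 0,"tz": 0,"ax": 0,"ay": 0,"az": 0.02},
    {"tx": 0,"ty": 0,"tz": 0,"ax": 0,"ay": 0,"az": 0}
  ]
}}

```text
time: 24.6
tcp_pos: [548.5, 254.9, 165.0]
ee_rot: [0.98, 0.199, 0.001, 0.001]
ft_force: [-4.3, -2.4, 12.0]
width: 0.555
```

```bash
python3 -c "
from h import *
st()"
```

```text
t 24.6 tcp [548.5 254.9 165. ] thx 0.401 tilt [ 0.002  -0.0007] F [-4.3 -2.4 12. ] M [-0.56  0.56  0.07] w 0.555 j [ 0.29  0.33  1.53 -0.    1.28  1.46]
```

>>> {"api": "step_arm", "payload": {
  "commands": [
    {"tx": 0,"ty": 0,"tz": 0,"ax": 0,"ay": 0,"az": 0.02},
    {"tx": 0,"ty": 0,"tz": 0,"ax": 0,"ay": 0,"az": 0}
  ]
}}

```text
time: 24.85
tcp_pos: [548.5, 254.9, 165.0]
ee_rot: [0.982, 0.189, 0.001, 0.001]
ft_force: [-3.2, -2.8, 11.9]
width: 0.555
```

```bash
python3 -c "
from h import *
st()"
```

```text
t 24.85 tcp [548.5 254.9 165. ] thx 0.381 tilt [ 0.002  -0.0008] F [-3.2 -2.8 11.9] M [-0.52  0.52  0.07] w 0.555 j [ 0.29  0.33  1.53 -0.    1.28  1.48]
```

>>> {"api": "step_arm", "payload": {
  "commands": [
    {"tx": 0,"ty": 0,"tz": 0,"ax": 0,"ay": 0,"az": 0.02},
    {"tx": 0,"ty": 0,"tz": 0,"ax": 0,"ay": 0,"az": 0},
    {"tx": 0,"ty": 0,"tz": 0,"ax": 0,"ay": 0,"az": 0}
  ]
}}

```text
time: 25.22
tcp_pos: [548.5, 254.9, 165.0]
ee_rot: [0.984, 0.18, 0.001, 0.001]
ft_force: [-2.2, -3.0, 11.9]
width: 0.55
```

```bash
python3 -c "
from h import *
st()"
```

```text
t 25.23 tcp [548.5 254.9 165. ] thx 0.362 tilt [ 0.0021 -0.0011] F [-2.2 -3.  11.9] M [-0.54  0.48  0.49] w 0.55 j [ 0.29  0.33  1.53 -0.    1.28  1.5 ]
```

>>> {"api": "step_arm", "payload": {
  "commands": [
    {"tx": 0,"ty": 0,"tz": 0,"ax": 0,"ay": 0,"az": 0.02},
    {"tx": 0,"ty": 0,"tz": 0,"ax": 0,"ay": 0,"az": 0},
    {"tx": 0,"ty": 0,"tz": 0,"ax": 0,"ay": 0,"az": 0}
  ]
}}

```text
time: 25.6
tcp_pos: [548.5, 254.9, 165.0]
ee_rot: [0.985, 0.171, 0.001, 0.001]
ft_force: [-3.6, -2.2, 12.0]
width: 0.555
```

```bash
python3 -c "
from h import *
st()"
```

```text
t 25.6 tcp [548.5 254.9 165. ] thx 0.344 tilt [ 0.0022 -0.0014] F [-3.6 -2.2 12. ] M [-0.54  0.51  0.86] w 0.555 j [ 0.29  0.33  1.53 -0.    1.28  1.52]
```

>>> {"api": "step_arm", "payload": {
  "commands": [
    {"tx": 0,"ty": 0,"tz": 0,"ax": 0,"ay": 0,"az": -0.025},
    {"tx": 0,"ty": 0,"tz": 0,"ax": 0,"ay": 0,"az": 0}
  ]
}}

```text
time: 25.85
tcp_pos: [548.5, 254.9, 165.0]
ee_rot: [0.983, 0.183, 0.001, 0.001]
ft_force: [-3.3, -3.0, 11.9]
width: 0.547
```

```bash
python3 -c "
from h import *
st()"
```

```text
t 25.85 tcp [548.5 254.9 165. ] thx 0.367 tilt [ 0.002 -0.001] F [-3.3 -3.  11.9] M [-0.54  0.52  0.41] w 0.547 j [ 0.29  0.33  1.53 -0.    1.28  1.5 ]
```

>>> {"api": "step_arm", "payload": {
  "commands": [
    {"tx": 0,"ty": 0,"tz": 0,"ax": 0,"ay": 0,"az": 0},
    {"tx": 0,"ty": 0,"tz": 0,"ax": 0,"ay": 0,"az": 0},
    {"tx": 0,"ty": 0,"tz": 0,"ax": 0,"ay": 0,"az": 0},
    {"tx": 0,"ty": 0,"tz": 0,"ax": 0,"ay": 0,"az": 0}
  ],
  "claw": 92
}}

```text
time: 26.35
tcp_pos: [545.6, 255.0, 161.2]
ee_rot: [0.983, 0.182, -0.003, 0.0]
ft_force: [-0.2, -0.3, 0.4]
width: 0.92
```

```bash
python3 -c "
from h import *
st()
cv2.imwrite('pics/w6.png',cv2.resize(arm.read_camera('wrist'),(800,600)))"
```

```text
t 26.35 tcp [545.6 255.  161.2] thx 0.366 tilt [-0.0055 -0.0012] F [-0.2 -0.3  0.4] M [ 0.04  0.   -0.04] w 0.92 j [0.29 0.33 1.54 0.   1.28 1.5 ]
```

View pics/w6.png

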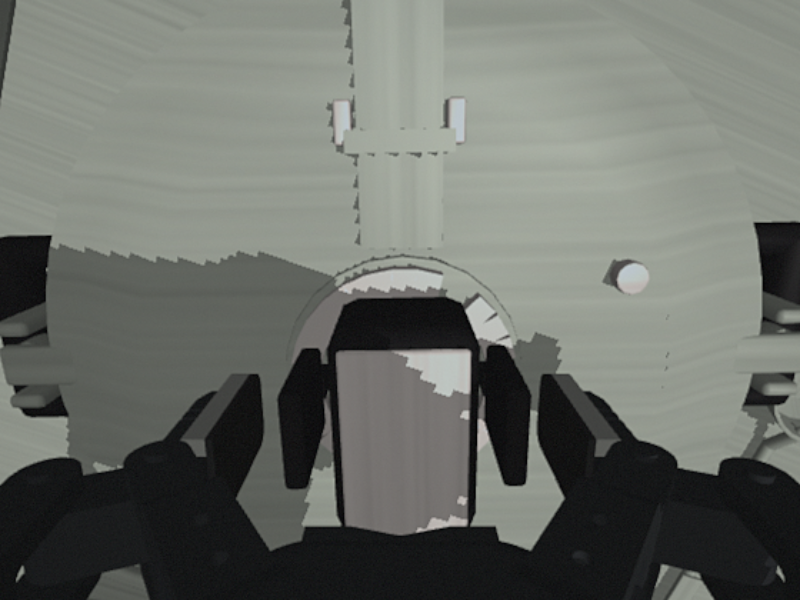

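The lid is locked: both tabs are out (outer faces at 278 and 530 px), the lugs sit between the ears on both sides (y≈360), the jaw is drawn in, and the fingers are clear of the tabs.

>>> {"api": "step_arm", "payload": {
  "commands": [
    {"tx": 0,"ty": 0.0005,"tz": -0.005,"ax": 0,"ay": 0,"az": 0},
    {"tx": 0,"ty": 0,"tz": -0.01,"ax": 0,"ay": 0,"az": 0},
    {"tx": 0,"ty": 0,"tz": -0.015,"ax": 0,"ay": 0,"az": 0},
    {"tx": 0,"ty": 0,"tz": -0.02,"ax": 0,"ay": 0,"az": 0},
    {"tx": 0,"ty": 0,"tz": -0.03,"ax": 0,"ay": 0,"az": 0},
    {"tx": 0,"ty": 0,"tz": -0.03,"ax": 0,"ay": 0,"az": 0},
    {"tx": 0,"ty": 0,"tz": -0.03,"ax": 0,"ay": 0,"az": 0},
    {"tx": 0,"ty": 0,"tz": -0.02,"ax": 0,"ay": 0,"az": 0},
    {"tx": 0,"ty": 0,"tz": 0,"ax": 0,"ay": 0,"az": 0},
    {"tx": 0,"ty": 0,"tz": 0,"ax": 0,"ay": 0,"az": 0}
  ]
}}

```text
time: 27.65
tcp_pos: [546.3, 254.5, 321.1]
ee_rot: [0.983, 0.182, -0.003, 0.0]
ft_force: [-0.2, -0.3, -1.1]
width: 0.922
```

```bash
python3 -c "
from h import *
st()
a=cv2.resize(arm.read_camera('wrist'),(400,300));b=cv2.resize(arm.read_camera('scene'),(400,300))
cv2.imwrite('pics/w7.png',np.hstack([a,b]))"
```

```text
t 27.65 tcp [546.3 254.5 321.1] thx 0.366 tilt [-0.0059 -0.0015] F [-0.2 -0.3 -1.1] M [-0.05  0.02  0.03] w 0.922 j [0.29 0.22 1.35 0.   1.59 1.5 ]
```

View pics/w7.png

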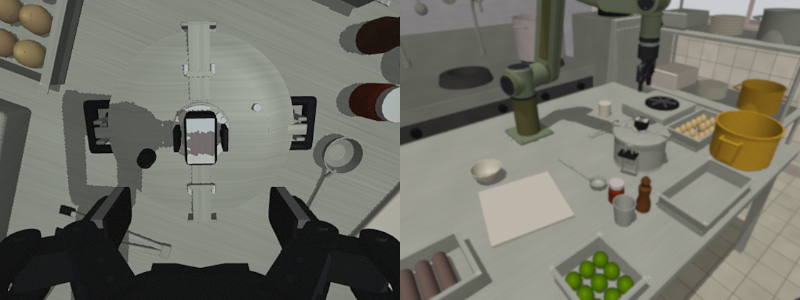

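The lid sits level on the pot with its tabs in line with the lugs at both handles. The gripper is clear, and the bystanders are where they were.

```bash
python3 -c "
from h import *
print(arm.hand_in())"
```

```text
the job is handed in; nothing more can be done
None
```

The pressure cooker is closed and locked, and I handed the job in at about 28 s of the 72 s allowed.

- **Carry and seat:** I took the lid by both tabs with a 20 N grip, turned it about 0.6 rad and lowered it until the seal met the rim. By feel this was at TCP z of about 169 mm, roughly 2 mm lower than my estimate from the nominal rim.
- **Press:** I pressed to about 12 N and about 4 mm of squash, with a brief reading of 13.5 N when the seal went hard, and then backed off slightly. A sideways force of about 3 to 6 N at the gripper remained while pressing.
- **Turn and release:** The knob turned about 1.06 rad clockwise with under 0.1 N m of resistance, then met a firm stop. I went slightly past the stop, to 0.86 N m, before easing back and letting go.

In the last pictures both tabs are out, the lugs are between the ears and the knob is in line with them. The jaws look drawn in, the lid is level, nothing else on the table appears moved, and the gripper is clear of everything. I viewed 10 pictures, one of them wasted on a move call that was refused.

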